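Rack the dressed kiln posts by length

ROBOT

A 7-joint arm with a two-finger parallel gripper is mounted at the origin on a cart in front of the work surface, level with it; the furniture and walls round the work are solid. World frame = base frame: x ahead of the robot, y to its left, z up, the work surface at z = 0. Lengths are in m, angles in rad, forces in N, time in s.
With the tool pointing down it reaches from about 0.4 to 0.925 m from the base axis. Payload 4.1 kg.
Tool frame: the origin (TCP) lies on the centre line of the jaws, within the pads' length; the fingertips stand 19 mm ahead of it and the grasp point (between the pads) is the TCP (bot.tip_reach is the distance from the TCP to the fingertips, in m); z points along the fingers, y is the line along which they close (so a half turn about z gives the same grasp; the last joint's range is limited). The gripper opens to 85 mm and grips with 20 to 120 N. Pads are 22 mm wide; open, the fingers measure 114 mm over their backs; the gripper's body (76 mm by 85 mm) begins 54 mm behind the grasp point. The pads swing forward as they close: fully open they stand 13 mm farther back than shut.
Start: joints at [1.112, 0.398, 0.045, 1.537, -0.019, 1.207, -0.051], TCP at [0.229, -0.608, 0.25] pointing down, gripper open.
Joint ranges: [-2.82, 2.82], [-0.49, 2.23], [-1.37, 1.46], [0, 2.46], [-1.36, 4.5], [0.23, 2], [-2.94, 2.94]. Speed limits (rad/s): [2.57, 2.57, 3.14, 3.14, 3.14, 3.14, 3.14].

INTERFACE

Orientations are given as a rotation vector (axis times angle).
In Python, from workcell import bot gives the robot as it stands.
- The arm moves only by the shell command python3 -m inch 'ROWS' [OPENING]. ROWS is JSON, a list of rows, each a list of 2 entries, a list of its own where there are three numbers: the shift along the tool's x, y, z normalised to -1 to 1, where 1 is 0.25 m, then the turn, a rotation vector about the tool's x, y, z normalised to -1 to 1, where 1 is pi/2 rad. A call has 1 to 12 rows; each row shifts and turns the commanded pose from where the row before left it, along the tool's axes as they then stand; what a row does not reach is not made up. A row lasts 1/12 s, in which the tool goes at most 41.7 mm and 7.16 degrees, less where a joint would pass 70% of its speed; a pose out of reach is approached as far as the arm can. A call with a number of a shift or a turn outside -1 to 1 is refused whole. A call with a gripper value outside its range is refused whole. OPENING is the closure, from -1 (fully open) to 1 (shut), set as the call begins (- or left out, the last holds). The fingers move at their own pace and stop on an object; the grip force is fixed at half the most. Time passes only in rows, so rows that do not move let the fingers close. It gives the time, the measured TCP pose, the force, the opening and the grip force at its end, in the units of the state.
- bot.get_state(): the state, without advancing time (a new reading comes with each control period).
- bot.camera(name): name is "scene" or "top" or "wrist"; returns the picture (480x640x3 uint8, blue, green, red); there is no depth.
- bot.camera_model(name): a dict with "intrinsics" (3x3 intrinsics, pixels), "rvec" (rotation vector, rad) and "tvec" (3), from world to camera coordinates, as OpenCV has them; the wrist camera has in their place "hand_eye" (4x4, takes a point from camera to tool coordinates, whose origin is the TCP and whose axes are the flange's). Camera axes: x right, y down, z forward; pixel columns grow to the right and rows downward; lengths in m; the calibration is good to about 2 mm. A picture is of the moment at which its call begins: read the wrist's pose just before it. camera_model takes no time and is no camera call.
- bot.close_job(): hands the job in; it is judged then, once.
The state is a dict: "t": time; "joint_pos": joint angles; "joint_velocities": joint speeds; "joint_torque": joint torques, N m; "tcp_pos": TCP position; "eef_rot": TCP orientation; "ft_force": force on the tool from outside, world axes, zero at the start; "moment": the same for the moment, N m; "gripper_width": finger opening in m; "grasp_force": force on a finger pad.
Only numpy, scipy, OpenCV 4.12 (cv2) and the standard library are available. Lean on these libraries where they do the work, as an engineer would, in place of code of your own. Each camera call takes 0.05 s, during which the arm holds its last target. There are 200 camera calls.

TASK

The four kiln posts on the dressing board are cleaned and have to go back into the rack: swing the toggle clamp's handle right back to free the post it holds, and lay every post flat in the cradle whose pocket is cut to its length. Set the posts down, do not drop them: they chip.

Things in the scene. Friction and masses are not known exactly. Their poses are not given: they have to be found in the camera images.
- post_50: shortest of four kiln posts: buff ceramic hollow square bar lying flat, 50 mm long, 36 x 36 mm section, 115 g. Origin at its centre, x along its length. Starts in any of the four stalls of the plywood dressing board (66 mm apart; the clamp holds whichever is in the end stall), underside 12 mm above the table; strips between the stalls reach 20 mm above the table.
- post_75: second shortest of four kiln posts: buff ceramic hollow square bar lying flat, 75 mm long, 36 x 36 mm section, 168 g. Origin at its centre, x along its length. Starts in any of the four stalls of the plywood dressing board (66 mm apart; the clamp holds whichever is in the end stall), underside 12 mm above the table; strips between the stalls reach 20 mm above the table.
- post_100: second longest of four kiln posts: buff ceramic hollow square bar lying flat, 100 mm long, 36 x 36 mm section, 220 g. Origin at its centre, x along its length. Starts in any of the four stalls of the plywood dressing board (66 mm apart; the clamp holds whichever is in the end stall), underside 12 mm above the table; strips between the stalls reach 20 mm above the table.
- post_125: longest of four kiln posts: buff ceramic hollow square bar lying flat, 125 mm long, 36 x 36 mm section, 272 g. Origin at its centre, x along its length. Starts in any of the four stalls of the plywood dressing board (66 mm apart; the clamp holds whichever is in the end stall), underside 12 mm above the table; strips between the stalls reach 20 mm above the table.
- cradle_50: light wooden block with a grey felt-lined pocket for the 50 mm post, one of four 66 mm apart, in any order, in a shallow rack. 62 wide, 155 long, 16 mm high, standing 6 mm above the table; pocket centred, 60 x 46 mm (5 mm room all round), 10 mm deep, its floor 6 mm above the block's underside. Origin: centre of the underside; x along the pocket, z up. A seated post's centre is 24 mm above it.
- cradle_75: light wooden block with a grey felt-lined pocket for the 75 mm post, one of four 66 mm apart, in any order, in a shallow rack. 62 wide, 155 long, 16 mm high, standing 6 mm above the table; pocket centred, 85 x 46 mm (5 mm room all round), 10 mm deep, its floor 6 mm above the block's underside. Origin: centre of the underside; x along the pocket, z up. A seated post's centre is 24 mm above it.
- cradle_100: light wooden block with a grey felt-lined pocket for the 100 mm post, one of four 66 mm apart, in any order, in a shallow rack. 62 wide, 155 long, 16 mm high, standing 6 mm above the table; pocket centred, 110 x 46 mm (5 mm room all round), 10 mm deep, its floor 6 mm above the block's underside. Origin: centre of the underside; x along the pocket, z up. A seated post's centre is 24 mm above it.
- cradle_125: light wooden block with a grey felt-lined pocket for the 125 mm post, one of four 66 mm apart, in any order, in a shallow rack. 62 wide, 155 long, 16 mm high, standing 6 mm above the table; pocket centred, 135 x 46 mm (5 mm room all round), 10 mm deep, its floor 6 mm above the block's underside. Origin: centre of the underside; x along the pocket, z up. A seated post's centre is 24 mm above it.
- clamp (a joint): handle angle of the steel toggle clamp at the end stall: 0 = upright, locked; 1.5 rad = laid right back, open. Moves easily (about 1 N at the grip); let go past about 1.1 it falls back to 1.5. The pressing arm with its rubber foot is linked to the handle and cannot be lifted by itself; open, it stands 150 mm above the table beside its stall, and a knock would shut it.
- clamp_grip (a point): on the handle's red grip (17 mm thick, ends 25 mm further up), 80 mm from the hinge; 133 mm above the table when locked. Turns with the handle: z along it to its end, x along the hinge, parallel to the posts in their stalls. The handle swings back from upright towards its own y, away from the posts, to lie over bare table. The clamped post's centre line is 101 mm from the hinge.
Not all that is in view belongs to the job. Leave any blue look-alike of the post_75 alone.

How it is judged:
On the way:
1. the toggle clamp is swung open: handle beyond 1.35 rad (value of joint clamp above 1.35 rad), for 0.2 s.
At the end, for the whole second after the job is handed in: Every post lies flat on the floor of the cradle of its own length (centre within 8 mm of the pocket's centre along and across, within 4 mm of the seated height, its length within 0.3 rad of the pocket's), released and at rest (x of post_50 in the frame of cradle_50 between -0.008 and 0.008 m and y of post_50 in the frame of cradle_50 between -0.008 and 0.008 m and z of post_50 in the frame of cradle_50 between 0.02 and 0.028 m and angle between the x axis of post_50 and the x axis of cradle_50, either way round below 0.3 rad and linear speed of each of post_50, post_75, post_100, post_125 below 0.02 m/s and angular speed of each of post_50, post_75, post_100, post_125 below 0.2 rad/s and contact force between the fingers and post_50 below 0.1 N and x of post_75 in the frame of cradle_75 between -0.008 and 0.008 m and y of post_75 in the frame of cradle_75 between -0.008 and 0.008 m and z of post_75 in the frame of cradle_75 between 0.02 and 0.028 m and angle between the x axis of post_75 and the x axis of cradle_75, either way round below 0.3 rad and contact force between the fingers and post_75 below 0.1 N and x of post_100 in the frame of cradle_100 between -0.008 and 0.008 m and y of post_100 in the frame of cradle_100 between -0.008 and 0.008 m and z of post_100 in the frame of cradle_100 between 0.02 and 0.028 m and angle between the x axis of post_100 and the x axis of cradle_100, either way round below 0.3 rad and contact force between the fingers and post_100 below 0.1 N and x of post_125 in the frame of cradle_125 between -0.008 and 0.008 m and y of post_125 in the frame of cradle_125 between -0.008 and 0.008 m and z of post_125 in the frame of cradle_125 between 0.02 and 0.028 m and angle between the x axis of post_125 and the x axis of cradle_125, either way round below 0.3 rad and contact force between the fingers and post_125 below 0.1 N); the robot touches nothing.
It fails at once if a post is dropped from more than about 4 cm ((linear speed of post_50 above 0.9 m/s and contact force between the fingers and post_50 below 0.1 N) or (linear speed of post_75 above 0.9 m/s and contact force between the fingers and post_75 below 0.1 N) or (linear speed of post_100 above 0.9 m/s and contact force between the fingers and post_100 below 0.1 N) or (linear speed of post_125 above 0.9 m/s and contact force between the fingers and post_125 below 0.1 N)).
It also fails if it takes over 120 s, if anything falls off the work surface, if the arm or the gripper's body presses on something with over 40 N, if the wrist force passes 120 N, or if a joint passes its speed limit or range.

## Working session

There is one attempt and no reset: what is moved stays moved. The work goes in short steps, Python scripts to look and compute and a shell command to move; the robot and the scene stay as the last step left them, time stands still between calls to the robot, and variables do not carry over. Pictures are saved under pics/ and viewed, at most 14 in all, crops included, and the job is handed in when it is done.

```bash
mkdir -p pics && ls && python3 - <<'E'
from workcell import bot
import cv2, numpy as np
s=bot.get_state(); print({k:np.round(v,3).tolist() for k,v in s.items()})
for n in ["scene","top"]:
    cv2.imwrite(f"pics/{n}0.png",bot.camera(n)); m=bot.camera_model(n); print(n,{k:np.round(v,4).tolist() for k,v in m.items()})
print(np.round(bot.camera_model("wrist")["hand_eye"],4).tolist())
E
```

```text
pics
{'t': 0.0, 'joint_pos': [1.112, 0.399, 0.045, 1.538, -0.019, 1.207, -0.051], 'joint_velocities': [-0.0, -0.002, -0.002, 0.002, -0.001, -0.0, -0.0], 'joint_torque': [0.0, -47.512, 1.365, -25.422, 0.011, 0.009, 0.0], 'tcp_pos': [0.229, -0.608, 0.249], 'eef_rot': [-3.089, -0.562, 0.001], 'ft_force': [-0.219, -0.677, 0.118], 'moment': [0.064, 0.007, -0.043], 'grasp_force': 0.0, 'gripper_width': 0.085}
scene {'intrinsics': [[566.3365, 0.0, 316.607], [0.0, 566.3365, 234.2682], [0.0, 0.0, 1.0]], 'rvec': [2.0464, -0.8757, 0.4592], 'tvec': [-0.4238, 0.2651, 1.3704]}
top {'intrinsics': [[592.9264, 0.0, 318.1867], [0.0, 592.9264, 244.6183], [0.0, 0.0, 1.0]], 'rvec': [2.1163, -2.1202, 0.2084], 'tvec': [-0.1038, 0.5047, 1.5374]}
[[0.0001, -0.9564, -0.292, 0.075], [1.0, -0.0003, 0.0014, -0.0005], [-0.0014, -0.292, 0.9564, -0.123], [0.0, 0.0, 0.0, 1.0]]
```

View pics/top0.png

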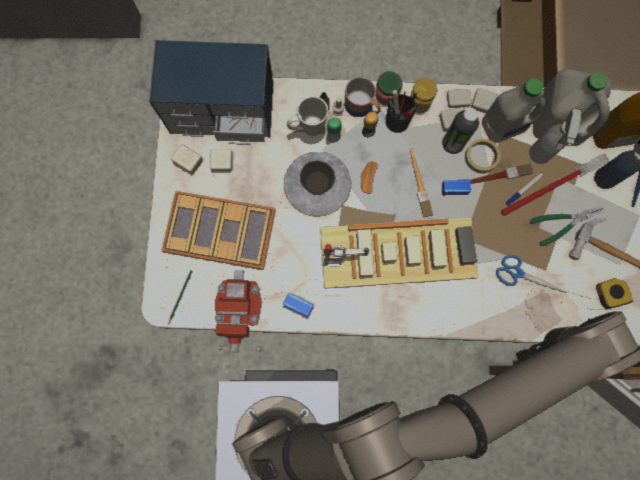

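View pics/scene0.png

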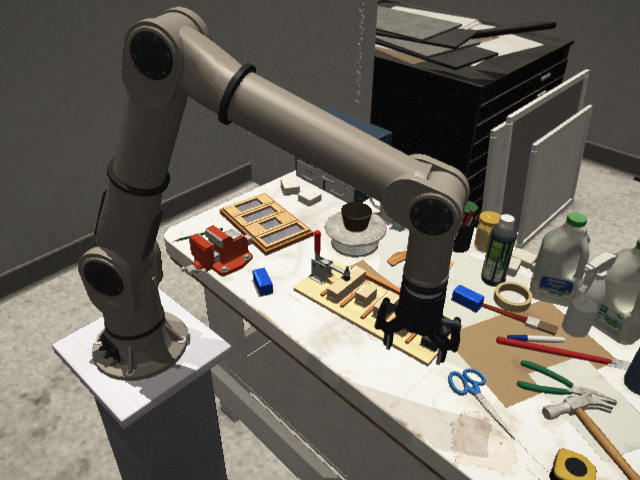

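The top view shows the board at about px (320–475, 220–287). The clamp's red grip is near (328,250), with posts at (365,257), (390,252), (413,250) and (438,248). The four cradles are at about (180,222), (207,227), (232,232) and (256,235). The blue block at (298,304) is the decoy. Next I'll measure coarsely from the masks.

```bash
cat > h.py <<'E'
import numpy as np, cv2
from scipy.spatial.transform import Rotation as R
from workcell import bot
def cam(name, st=None):
    m=bot.camera_model(name); K=np.array(m["intrinsics"])
    if name=="wrist":
        st=st or bot.get_state(); T=np.eye(4); T[:3,:3]=R.from_rotvec(st["eef_rot"]).as_matrix(); T[:3,3]=st["tcp_pos"]
        T=T@np.array(m["hand_eye"]); return K,T[:3,:3],T[:3,3]
    Rc=cv2.Rodrigues(np.array(m["rvec"],float))[0]; t=np.array(m["tvec"],float)
    return K,Rc.T,-Rc.T@t
def ray(c,uv):
    K,Rw,o=c; d=Rw@np.linalg.solve(K,[uv[0],uv[1],1.]); return o,d/np.linalg.norm(d)
def plane(c,uv,z):
    o,d=ray(c,uv); return o+d*(z-o[2])/d[2]
def proj(c,p):
    K,Rw,o=c; q=K@(Rw.T@(np.array(p)-o)); return q[:2]/q[2]
def rects(img,c,mask,z,amin,roi=None):
    """min-area rects of blobs, mapped to plane z: centre, sides, angle of long side"""
    if roi: m=np.zeros_like(mask); x0,y0,x1,y1=roi; m[y0:y1,x0:x1]=mask[y0:y1,x0:x1]; mask=m
    out=[]
    for k in cv2.findContours(mask,cv2.RETR_EXTERNAL,cv2.CHAIN_APPROX_NONE)[0]:
        if cv2.contourArea(k)<amin: continue
        P=np.array([plane(c,p,z)[:2] for p in k[:,0]],np.float32)*1000
        (cx,cy),(w,h),a=cv2.minAreaRect(P); 
        if w<h: w,h,a=h,w,a+90
        a=(a+90)%180-90
        u=k[:,0].mean(0)
        out.append((round(cx,1),round(cy,1),round(w,1),round(h,1),round(a,1),u.round().tolist()))
    return out
E
python3 - <<'E'
from h import *
im=cv2.imread("pics/top0.png"); c=cam("top")
a=cv2.resize(im[180:280,155:285],None,fx=3,fy=3,interpolation=cv2.INTER_CUBIC); b=cv2.resize(im[210:295,315:485],None,fx=4,fy=4,interpolation=cv2.INTER_CUBIC)
o=np.zeros((600,700,3),np.uint8); o[:a.shape[0]-40,:a.shape[1]]=a[:-40]; o[260:600,:680]=b; cv2.imwrite("pics/crop0.png",o)
for p in [(182,222),(207,227),(232,232),(256,235)]: print(im[p[1],p[0]], cv2.cvtColor(im,cv2.COLOR_BGR2HSV)[p[1],p[0]], plane(c,p,.012).round(3))
for p in [(365,262),(390,255),(413,252),(438,248),(400,280)]: print(im[p[1],p[0]], cv2.cvtColor(im,cv2.COLOR_BGR2HSV)[p[1],p[0]],plane(c,p,.048).round(3))
print(c[2], cam("scene")[2], plane(c,(328,248),.15))
E
```

```text
[109 104 113] [163  20 113] [0.576 0.271 0.012]
[109 105 114] [167  20 114] [0.562 0.202 0.012]
[111 106 114] [161  18 114] [0.548 0.132 0.012]
[113 107 117] [162  22 117] [0.539 0.066 0.012]
[164 189 188] [ 31  34 189] [ 0.457 -0.229  0.048]
[159 189 188] [ 31  40 189] [ 0.476 -0.296  0.048]
[158 189 188] [ 31  42 189] [ 0.484 -0.358  0.048]
[158 192 188] [ 34  45 192] [ 0.495 -0.425  0.048]
[124 178 189] [ 25  88 189] [ 0.409 -0.321  0.048]
[ 0.19515053 -0.10458212  1.60626912] [-0.41128678 -0.9675171   1.01129767] [ 0.4759225  -0.12925981  0.15      ]
```

View pics/crop0.png

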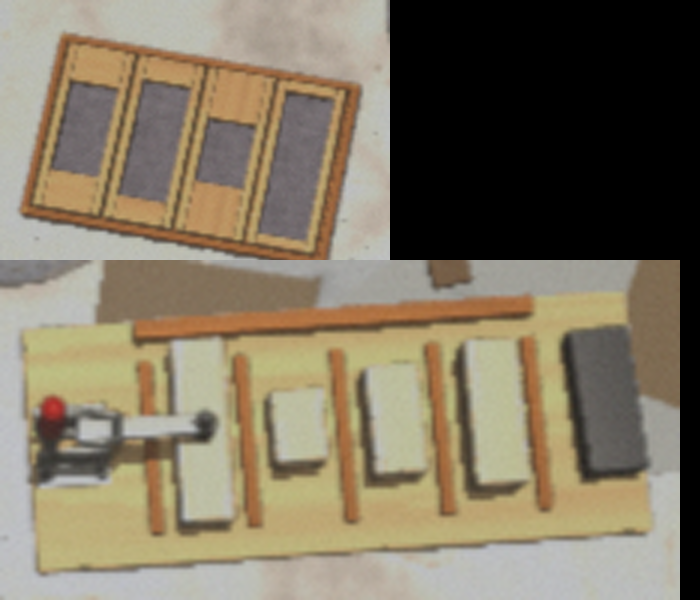

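The crop is clear. On the board, left to right from the clamp, the posts are 125, 50, 75 and 100. In the rack, left to right, the cradles are 75, 100, 50 and 125. I'll go over the board with the wrist camera for precision.

```bash
cat >> h.py <<'E'
def go(xyz,yaw,vmax=40.,cmd=None):
    """equal rows (tool axes, normalised) from here to xyz (m), tool down with tool x at yaw (deg)"""
    s=bot.get_state(); R0=R.from_rotvec(s["eef_rot"]); p0=np.array(s["tcp_pos"])
    y=np.radians(yaw); R1=R.from_matrix(np.array([[np.cos(y),np.sin(y),0],[np.sin(y),-np.cos(y),0],[0,0,-1]]))
    rv=(R0.inv()*R1).as_rotvec(); d=np.array(xyz)-p0
    n=max(1,int(np.ceil(max(np.linalg.norm(d)*1000/vmax,np.degrees(np.linalg.norm(rv))/7))))
    dR=R.from_rotvec(rv/n).as_matrix(); S=sum(np.linalg.matrix_power(dR,k) for k in range(n))
    ds=np.linalg.solve(S,R0.inv().apply(d))
    print("n",n,"row",(ds/.25).round(4).tolist(),(rv/n/(np.pi/2)).round(4).tolist())
def where():
    s=bot.get_state(); x=R.from_rotvec(s["eef_rot"]).as_matrix()
    print(round(s["t"],2),np.round(s["tcp_pos"],4),"yaw",round(np.degrees(np.arctan2(x[1,0],x[0,0])),2),"tilt",x[:2,2].round(3),"w",round(s["gripper_width"],4),"F",np.round(s["ft_force"],1),s["grasp_force"])
E
python3 -c "
from h import *
where(); go((.52,-.30,.35),3); print(np.array(bot.camera_model('wrist')['intrinsics']))"
```

```text
0.1 [ 0.2287 -0.6079  0.2494] yaw 20.62 tilt [-0.001  0.002] w 0.0854 F [-0.2 -0.3  0.3] 0.0
n 11 row [0.1283, -0.0865, -0.0365] [-0.0001, 0.0, 0.0178]
[[422.42365554   0.         315.64767474]
 [  0.         422.42365554 239.37256356]
 [  0.           0.           1.        ]]
```

```bash
python3 -m inch '[[[0.128,-0.0865,-0.0365],[0,0,0.0178]],[[0.128,-0.0865,-0.0365],[0,0,0.0178]],[[0.128,-0.0865,-0.0365],[0,0,0.0178]],[[0.128,-0.0865,-0.0365],[0,0,0.0178]],[[0.128,-0.0865,-0.0365],[0,0,0.0178]],[[0.128,-0.0865,-0.0365],[0,0,0.0178]],[[0.128,-0.0865,-0.0365],[0,0,0.0178]],[[0.128,-0.0865,-0.0365],[0,0,0.0178]],[[0.128,-0.0865,-0.0365],[0,0,0.0178]],[[0.128,-0.0865,-0.0365],[0,0,0.0178]],[[0.128,-0.0865,-0.0365],[0,0,0.0178]],[[0,0,0],[0,0,0]]]' && python3 - <<'E'
from h import *
where(); im=bot.camera("wrist"); cv2.imwrite("pics/w1.png",im); np.save("w1.npy",np.array([0]))
import pickle; pickle.dump(cam("wrist"),open("w1.pkl","wb"))
go((.57,.17,.30),-12)
E
```

```text
t: 1.1
tcp_pos: [0.5268, -0.2918, 0.352]
eef_rot: [-3.136, -0.103, -0.011]
ft_force: [0.4, 1.7, 0.2]
gripper_width: 0.0851
grasp_force: 0.0
1.1 [ 0.5268 -0.2918  0.352 ] yaw 3.75 tilt [0.007 0.004] w 0.0851 F [0.4 1.7 0.2] 0.0
n 12 row [0.0058, -0.1563, 0.0172] [-0.0001, -0.0001, 0.0144]
```

View pics/w1.png

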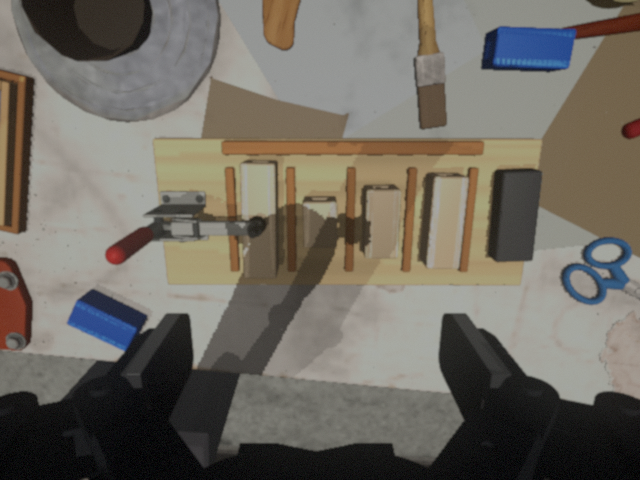

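The wrist view shows the clamped post at about (260,220), with the other posts at (320,225), (381,222) and (446,220). The red grip runs from (115,255) to (150,235). Now I'll measure each post from both views with saturation masks.

```bash
python3 - <<'E'
from h import *
import pickle
im=cv2.imread("pics/top0.png"); c=cam("top"); h=cv2.cvtColor(im,cv2.COLOR_BGR2HSV)
m=((h[...,1]<66)&(h[...,2]>165)).astype(np.uint8)*255
print("posts top");[print(r) for r in rects(im,c,m,.048,80,(345,230,455,278))]
m=((h[...,1]<45)&(h[...,2]<140)&(h[...,2]>80)).astype(np.uint8)*255
print("pockets top");[print(r) for r in rects(im,c,m,.012,80,(165,195,273,268))]
w=cv2.imread("pics/w1.png"); cw=pickle.load(open("w1.pkl","rb")); hw=cv2.cvtColor(w,cv2.COLOR_BGR2HSV)
for u in [(258,200),(258,262),(320,215),(381,240),(370,200),(446,220),(430,220),(300,160),(277,250)]: print(u,hw[u[1],u[0]])
m=((hw[...,0]<14)&(hw[...,1]>120)&(hw[...,2]>60)).astype(np.uint8)*255
print("strips");[print(r) for r in rects(w,cw,m,.020,100,(200,130,500,280))]
for n,u in dict(p125=[(241,161),(277,161),(276,278),(244,278)]).items(): print(n,[plane(cw,x,.048).round(4)[:2].tolist() for x in u])
red=((h[...,0]<6)|(h[...,0]>174))&(h[...,1]>150); ys,xs=np.where(red[235:265,315:345]); print("grip top px",xs.mean()+315,ys.mean()+235,len(xs), plane(c,(xs.mean()+315,ys.mean()+235),.14))
cs=cam("scene"); s=cv2.imread("pics/scene0.png"); hs=cv2.cvtColor(s,cv2.COLOR_BGR2HSV); red=((hs[...,0]<6)|(hs[...,0]>174))&(hs[...,1]>150); ys,xs=np.where(red[225:265,305:330]); print("grip scene",xs.mean()+305,ys.mean()+225,ys.min()+225,ys.max()+225,len(xs))
E
```

```text
posts top
(488.3, -295.4, 46.6, 33.9, 4.1, [390.0, 250.0])
(493.2, -360.8, 71.8, 33.7, 3.8, [414.0, 249.0])
(497.4, -427.9, 95.7, 33.8, 3.1, [439.0, 247.0])
(484.3, -213.6, 121.1, 69.4, 2.4, [363.0, 252.0])
pockets top
(551.7, 139.0, 56.8, 42.0, -10.2, [230.0, 231.0])
(539.6, 73.8, 132.4, 42.5, -10.3, [253.0, 235.0])
(563.2, 204.6, 106.7, 42.3, -10.3, [206.0, 227.0])
(574.7, 269.6, 81.9, 41.7, -10.3, [183.0, 223.0])
(258, 200) [ 29  41 167]
(258, 262) [ 18  74 100]
(320, 215) [ 22  60 123]
(381, 240) [ 17  73 150]
(370, 200) [ 18  65 153]
(446, 220) [ 21  60 165]
(430, 220) [ 18  63 122]
(300, 160) [ 21  81 166]
(277, 250) [20 96 56]
strips
p125 [[0.5461, -0.2188], [0.5484, -0.2547], [0.4229, -0.2581], [0.4207, -0.2235]]
grip top px 327.82608695652175 247.0 23 [ 0.48041699 -0.12900414  0.14      ]
grip scene 317.02702702702703 240.85585585585585 230 252 111
```

The top view gives sizes about 3.5 mm short all round, which is pixel-edge loss. The pitches are about 66 mm and the angles are 3.5° for the posts and −10.3° for the rack. The grip at (480,−129) fits the 101 mm hinge distance, so I'll go and open the clamp by pushing the handle with the closed fingers.

```bash
python3 -c "
from h import *
where(); go((.480,-.178,.20),3.5)"
```

```text
1.15 [ 0.5234 -0.2955  0.3511] yaw 3.55 tilt [0.003 0.002] w 0.0853 F [ 0.5  0.1 -0.3] 0.0
n 5 row [-0.029, -0.0959, 0.1209] [-0.0002, -0.0003, 0.0001]
```

```bash
python3 -m inch '[[[-0.03,-0.098,0.12],[0,0,0]],[[-0.03,-0.098,0.12],[0,0,0]],[[-0.03,-0.098,0.12],[0,0,0]],[[-0.03,-0.098,0.12],[0,0,0]],[[-0.03,-0.098,0.12],[0,0,0]],[[0,0,0],[0,0,0]],[[0,0,0],[0,0,0]],[[0,0,0],[0,0,0]],[[0,0,0],[0,0,0]]]' 1 && python3 -c "
from h import *
where(); s=bot.get_state(); c=cam('wrist',s); im=bot.camera('wrist'); cv2.imwrite('pics/w2.png',im)
for p in [(.480,-.129,.133),(.480,-.129,.158)]: print(proj(c,p))
go((.480,-.172,.150),3.5)"
```

```text
t: 1.9
tcp_pos: [0.4764, -0.1822, 0.2019]
eef_rot: [3.139, 0.079, 0.004]
ft_force: [0.5, 0.2, -0.3]
gripper_width: 0.0004
grasp_force: 0.0
1.9 [ 0.4764 -0.1822  0.2019] yaw 2.87 tilt [ 0.003 -0.002] w 0.0004 F [ 0.5  0.2 -0.3] 0.0
[206.35812348 259.66840011]
[191.96170941 279.38815105]
n 2 row [0.0079, -0.0199, 0.104] [0.0005, -0.0008, -0.0035]
```

View pics/w2.png

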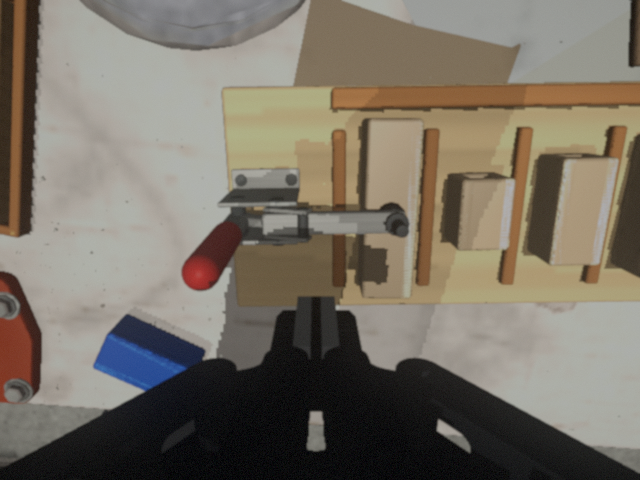

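The picture shows the red handle end at about (200,272), within a few px of the prediction, and the shut fingertips at (315,300). I'll descend beside the handle and push.

```bash
python3 -m inch '[[[0.01,-0.02,0.104],[0,0,0]],[[0.01,-0.02,0.104],[0,0,0]],[[0,0,0],[0,0,0]],[[0,0,0],[0,0,0]],[[0,-0.047,0.007],[0,0,0]],[[0,-0.047,0.007],[0,0,0]],[[0,-0.047,0.007],[0,0,0]],[[0,-0.047,0.007],[0,0,0]],[[0,-0.047,0.007],[0,0,0]],[[0,-0.047,0.007],[0,0,0]]]' && python3 -m inch '[[[0,-0.034,0.03],[0,0,0]],[[0,-0.034,0.03],[0,0,0]],[[0,-0.034,0.03],[0,0,0]],[[0,-0.034,0.03],[0,0,0]],[[0,-0.01,0.024],[0,0,0]],[[0,-0.01,0.024],[0,0,0]],[[0,-0.01,0.024],[0,0,0]],[[0,0,0],[0,0,0]],[[0,0,0],[0,0,0]]]' && python3 -c "
from h import *
where(); im=bot.camera('scene'); cv2.imwrite('pics/s3.png',cv2.resize(im[180:340,210:450],None,fx=3,fy=3))"
```

```text
t: 2.78
tcp_pos: [0.4762, -0.0981, 0.1385]
eef_rot: [3.14, 0.084, 0.001]
ft_force: [0.4, -0.9, 0.6]
gripper_width: -0.0002
grasp_force: 0.4
t: 3.53
tcp_pos: [0.4738, -0.0584, 0.0897]
eef_rot: [3.14, 0.082, -0.002]
ft_force: [0.4, -0.1, 0.3]
gripper_width: -0.0001
grasp_force: 0.0
3.53 [ 0.4738 -0.0584  0.0897] yaw 2.98 tilt [-0.001 -0.   ] w -0.0001 F [ 0.4 -0.1  0.3] 0.0
```

View pics/s3.png

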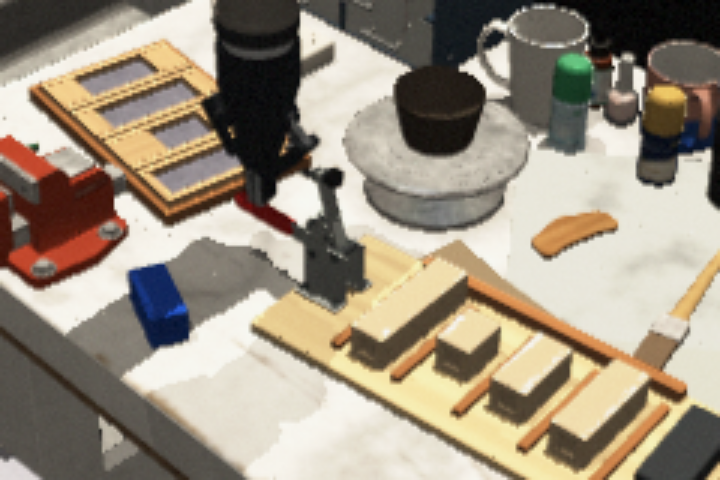

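The clamp is open: the red handle lies back at about (265,215) and the pressing arm stands upright at (330,210). I'll lift straight up and go over the 100 mm post, setting the jaws to about 56 mm.

```bash
python3 -m inch '[[[0,0,-0.15],[0,0,0]],[[0,0,-0.15],[0,0,0]],[[0,0,-0.15],[0,0,0]],[[0,0,-0.15],[0,0,0]],[[0,0,0],[0,0,0]]]' -0.32 && python3 -c "
from h import *
where(); go((.4975,-.428,.13),3.4)"
```

```text
t: 4.0
tcp_pos: [0.4791, -0.0588, 0.2484]
eef_rot: [3.138, 0.08, 0.025]
ft_force: [0.2, -0.6, 0.2]
gripper_width: 0.0559
grasp_force: 0.0
4.0 [ 0.4791 -0.0588  0.2484] yaw 2.94 tilt [ 0.016 -0.002] w 0.0559 F [ 0.2 -0.6  0.2] 0.0
n 10 row [-0.0011, 0.1478, 0.0476] [0.0002, -0.001, -0.0005]
```

```bash
python3 -m inch '[[[0,0.164,0],[0,0,0]],[[0,0.164,0],[0,0,0]],[[0,0.164,0],[0,0,0]],[[0,0.164,0],[0,0,0]],[[0,0.164,0],[0,0,0]],[[0,0.164,0],[0,0,0]],[[0,0.164,0.05],[0,0,0]],[[0,0.164,0.1],[0,0,0]],[[0,0.164,0.15],[0,0,0]],[[0,0,0.16],[0,0,0]],[[0,0,0],[0,0,0]],[[0,0,0],[0,0,0]]]' && python3 -c "
from h import *
where(); s=bot.get_state(); c=cam('wrist',s); im=bot.camera('wrist'); cv2.imwrite('pics/w4.png',im)
for p in [(.5475,-.428,.048),(.4475,-.428,.048)]: print(proj(c,p))
go((.4975,-.428,.044),3.4)"
```

```text
t: 5.0
tcp_pos: [0.491, -0.409, 0.1361]
eef_rot: [-3.137, -0.081, 0.006]
ft_force: [-0.2, -0.0, 0.5]
gripper_width: 0.0566
grasp_force: 0.0
5.0 [ 0.491  -0.409   0.1361] yaw 2.95 tilt [-0.004  0.003] w 0.0566 F [-0.2 -0.   0.5] 0.0
[361.68335879 151.20324494]
[346.74073554 332.45585898]
n 3 row [0.0046, 0.0252, 0.1262] [-0.0001, -0.0001, -0.0014]
```

View pics/w4.png

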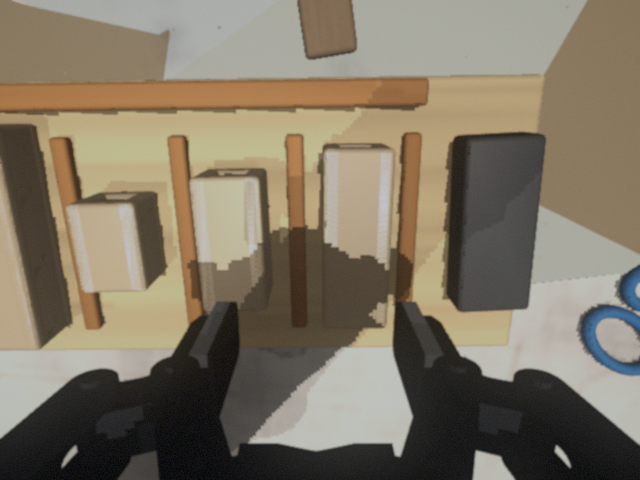

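Post 100's top face spans rows 148–327 and is centred at about column 356. That agrees with the prediction within about 2 mm (nudge +1.5 mm in x). Descend and grasp.

```bash
python3 -m inch '[[[0.01,0.038,0],[0,0,-0.002]],[[0.01,0.038,0],[0,0,-0.002]],[[0,0,0.126],[0,0,0]],[[0,0,0.126],[0,0,0]],[[0,0,0.11],[0,0,0]],[[0,0,0],[0,0,0]],[[0,0,0],[0,0,0]]]' && python3 -c "
from h import *
where(); go((.499,-.428,.044),3.4)"
```

```text
t: 5.63
tcp_pos: [0.4989, -0.429, 0.0482]
eef_rot: [3.14, 0.092, -0.0]
ft_force: [0.2, 0.2, 0.9]
gripper_width: 0.0557
grasp_force: 0.0
5.63 [ 0.4989 -0.429   0.0482] yaw 3.37 tilt [-0. -0.] w 0.0557 F [0.2 0.2 0.9] 0.0
n 1 row [0.0007, -0.004, 0.0169] [0.0001, 0.0001, -0.0003]
```

```bash
python3 -m inch '[[[0,-0.004,0.016],[0,0,0]],[[0,0,0],[0,0,0]]]' && python3 -m inch '[[[0,0,0],[0,0,0]],[[0,0,0],[0,0,0]],[[0,0,0],[0,0,0]],[[0,0,0],[0,0,0]],[[0,0,0],[0,0,0]],[[0,0,0],[0,0,0]]]' 1 && python3 -c "
from h import *
where(); go((.5622,.2038,.25),-10.3)"
```

```text
t: 5.8
tcp_pos: [0.5001, -0.4287, 0.0461]
eef_rot: [3.137, 0.092, 0.005]
ft_force: [-1.0, -0.3, -0.1]
gripper_width: 0.0563
grasp_force: 0.0
t: 6.3
tcp_pos: [0.4997, -0.4288, 0.0459]
eef_rot: [3.138, 0.092, 0.005]
ft_force: [0.1, -0.1, 6.4]
gripper_width: 0.0348
grasp_force: 62.8
6.3 [ 0.4997 -0.4288  0.0459] yaw 3.35 tilt [ 0.003 -0.003] w 0.0348 F [ 0.1 -0.1  6.4] 62.845648527145386
n 17 row [0.0068, -0.1497, -0.0482] [0.0001, -0.0001, 0.0089]
```

```bash
python3 -m inch '[[[0,0,-0.05],[0,0,0]],[[0,0,-0.15],[0,0,0]],[[0,0,-0.16],[0,0,0]],[[0,0,-0.16],[0,0,0]],[[0,0,-0.16],[0,0,0]],[[0,0,-0.12],[0,0,0]],[[0,0,0],[0,0,0]]]' && python3 -c "
from h import *
where(); go((.5622,.2038,.245),-10.3)"
```

```text
t: 6.88
tcp_pos: [0.5014, -0.4298, 0.2528]
eef_rot: [3.131, 0.091, 0.017]
ft_force: [1.3, -1.0, -1.3]
gripper_width: 0.0348
grasp_force: 61.9
6.88 [ 0.5014 -0.4298  0.2528] yaw 3.35 tilt [ 0.011 -0.009] w 0.0348 F [ 1.3 -1.  -1.3] 61.94342851638794
n 16 row [0.0068, -0.1594, 0.0012] [0.0003, -0.0005, 0.0095]
```

```bash
python3 -m inch '[[[0.0065,-0.16,0.001],[0,0,0.0095]],[[0.0065,-0.16,0.001],[0,0,0.0095]],[[0.0065,-0.16,0.001],[0,0,0.0095]],[[0.0065,-0.16,0.001],[0,0,0.0095]],[[0.0065,-0.16,0.001],[0,0,0.0095]],[[0.0065,-0.16,0.001],[0,0,0.0095]],[[0.0065,-0.16,0.001],[0,0,0.0095]],[[0.0065,-0.16,0.001],[0,0,0.0095]],[[0.0065,-0.16,0.001],[0,0,0.0095]],[[0.0065,-0.16,0.001],[0,0,0.0095]],[[0.0065,-0.16,0.001],[0,0,0.0095]],[[0.0065,-0.16,0.001],[0,0,0.0095]]]' && python3 -m inch '[[[0.0065,-0.16,0.001],[0,0,0.0095]],[[0.0065,-0.16,0.001],[0,0,0.0095]],[[0.0065,-0.16,0.001],[0,0,0.0095]],[[0.0065,-0.16,0.001],[0,0,0.0095]],[[0,0,0],[0,0,0]],[[0,0,0],[0,0,0]],[[0,0,0],[0,0,0]]]' && python3 -c "
from h import *
where(); s=bot.get_state(); c=cam('wrist',s); im=bot.camera('wrist'); cv2.imwrite('pics/w5.png',im); print(c[2])
h=cv2.cvtColor(im,cv2.COLOR_BGR2HSV); m=((h[...,1]<45)&(h[...,2]<170)&(h[...,2]>60)).astype(np.uint8)*255
[print(r) for r in rects(im,c,m,.012,800)]
go((.5622,.2038,.12),-10.3)"
```

```text
t: 7.88
tcp_pos: [0.5279, 0.0529, 0.2402]
eef_rot: [3.135, -0.19, -0.002]
ft_force: [0.2, -0.9, -3.2]
gripper_width: 0.0345
grasp_force: 61.8
t: 8.47
tcp_pos: [0.5577, 0.2078, 0.2387]
eef_rot: [3.127, -0.282, -0.003]
ft_force: [0.6, -0.6, -2.8]
gripper_width: 0.0345
grasp_force: 61.9
8.47 [0.5577 0.2078 0.2387] yaw -10.3 tilt [-0.002 -0.002] w 0.0345 F [ 0.6 -0.6 -2.8] 61.9139564037323
[0.63148287 0.19536423 0.36166448]
(317.0, -23.8, 156.5, 52.1, 44.7, [590.0, 409.0])
(424.7, 121.2, 131.2, 48.1, 57.1, [429.0, 324.0])
(550.9, 135.2, 58.8, 45.0, -10.1, [402.0, 194.0])
(574.6, 266.9, 83.3, 45.1, -10.4, [239.0, 190.0])
(595.0, 195.3, 46.0, 44.3, 79.7, [322.0, 155.0])
(465.7, -20.5, 263.8, 97.2, 16.7, [588.0, 259.0])
(539.3, 69.4, 134.9, 43.5, -10.2, [482.0, 190.0])
(650.6, -42.2, 73.4, 38.3, 43.3, [614.0, 28.0])
(671.7, 145.3, 275.7, 58.3, 79.7, [387.0, 64.0])
(514.2, 382.5, 438.8, 229.3, -22.6, [104.0, 251.0])
n 3 row [0.0064, 0.0026, 0.1585] [0.0005, 0.0002, -0.0004]
```

View pics/w5.png

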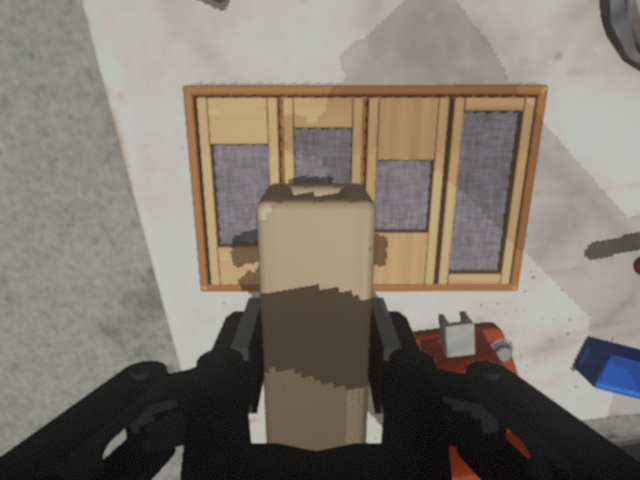

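The wrist view shows the pockets clearly, with the held post at columns 260–375. The wrist and top measurements agree within about 2 mm, and I'll use their mean. Now I'll check the post's offset in the jaws and come down over cradle_100.

```bash
python3 -m inch '[[[0.008,0.003,0.155],[0,0,0]],[[0.008,0.003,0.155],[0,0,0]],[[0.008,0.003,0.155],[0,0,0]],[[0,0,0.155],[0,0,0]],[[0,0,0],[0,0,0]],[[0,0,0],[0,0,0]],[[0,0,0],[0,0,0]]]' && python3 -c "
from h import *
m=bot.camera_model('wrist'); H=np.linalg.inv(np.array(m['hand_eye'])); K=np.array(m['intrinsics'])
for x in (.045,.05,.055):
  q=K@(H@[x,0,-.002,1])[:3]; print(x,q[:2]/q[2])
where(); go((.5633,.2025,.052),-10.3)"
```

```text
t: 9.1
tcp_pos: [0.5655, 0.2049, 0.0867]
eef_rot: [-3.128, 0.285, -0.005]
ft_force: [-0.3, 0.2, -2.0]
gripper_width: 0.0347
grasp_force: 61.9
0.045 [317.48042502 215.97019488]
0.05 [317.5036045  199.26206175]
0.055 [317.52733982 182.15327504]
9.1 [0.5655 0.2049 0.0867] yaw -10.42 tilt [0.003 0.001] w 0.0347 F [-0.3  0.2 -2. ] 61.865057945251465
n 1 row [-0.0072, 0.0111, 0.1386] [-0.0008, -0.0018, -0.0013]
```

The post is centred in the jaws: its edge is at row ~199 and the prediction is 199. Lower it.

```bash
python3 -m inch '[[[-0.007,0.011,0.07],[0,0,0]],[[0,0,0.06],[0,0,0]],[[0,0,0],[0,0,0]],[[0,0,0],[0,0,0]]]' && python3 -c "
from h import *
where(); go((.5633,.2025,.046),-10.3)"
```

```text
t: 9.43
tcp_pos: [0.5631, 0.2032, 0.0544]
eef_rot: [-3.128, 0.283, -0.005]
ft_force: [0.5, 0.7, -1.8]
gripper_width: 0.035
grasp_force: 61.9
9.43 [0.5631 0.2032 0.0544] yaw -10.35 tilt [0.003 0.001] w 0.035 F [ 0.5  0.7 -1.8] 61.85824155807495
n 1 row [0.0013, 0.0027, 0.0336] [-0.0009, -0.0018, -0.0006]
```

```bash
python3 -m inch '[[[0,0.002,0.016],[0,0,0]],[[0,0,0.01],[0,0,0]],[[0,0,0.008],[0,0,0]],[[0,0,0],[0,0,0]],[[0,0,0],[0,0,0]]]' && python3 -c "
from h import *
where()"
```

```text
t: 9.85
tcp_pos: [0.5628, 0.2028, 0.0459]
eef_rot: [-3.129, 0.283, -0.004]
ft_force: [-1.5, -0.5, 7.0]
gripper_width: 0.0349
grasp_force: 63.0
9.85 [0.5628 0.2028 0.0459] yaw -10.33 tilt [0.002 0.   ] w 0.0349 F [-1.5 -0.5  7. ] 62.954914569854736
```

Contact came at the expected height with 7 N. Release and lift, then take a look.

```bash
python3 -m inch '[[[0,0,0],[0,0,0]],[[0,0,0],[0,0,0]],[[0,0,0],[0,0,0]],[[0,0,-0.05],[0,0,0]],[[0,0,-0.15],[0,0,0]],[[0,0,-0.16],[0,0,0]],[[0,0,-0.16],[0,0,0]],[[0,0,-0.16],[0,0,0]],[[0,0,-0.14],[0,0,0]],[[0,0,0],[0,0,0]],[[0,0,0],[0,0,0]]]' -0.15 && python3 -c "
from h import *
where(); s=bot.get_state(); c=cam('wrist',s); im=bot.camera('wrist'); cv2.imwrite('pics/w6.png',im)
go((.4945,-.3613,.245),3.6)"
```

```text
t: 10.77
tcp_pos: [0.5629, 0.2033, 0.2524]
eef_rot: [-3.126, 0.282, -0.009]
ft_force: [-0.8, 0.2, -1.5]
gripper_width: 0.0489
grasp_force: 0.0
10.77 [0.5629 0.2033 0.2524] yaw -10.32 tilt [0.006 0.002] w 0.0489 F [-0.8  0.2 -1.5] 0.0
n 15 row [-0.0079, 0.1516, 0.0012] [-0.0, -0.0001, -0.0103]
```

View pics/w6.png

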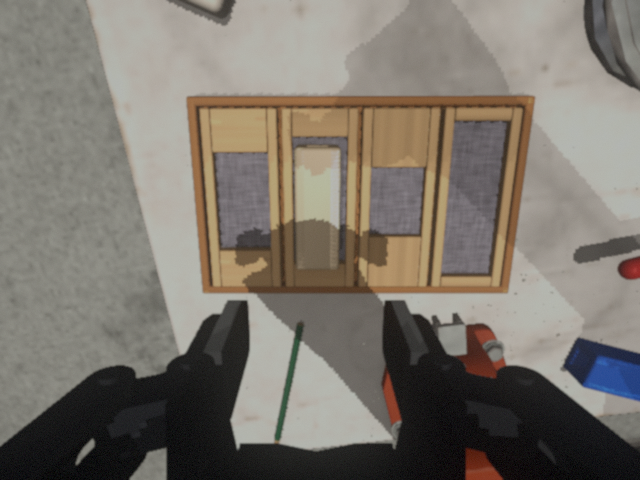

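Post 100 sits in its pocket, with its top face at columns 295–340 and rows 147–270. Now I'll compute how well it is centred, then head for the 75.

```bash
python3 -c "
from h import *
s=bot.get_state(); c=cam('wrist',s)
for u in [(318,147),(318,270)]: print(plane(c,u,.048).round(4))
print('pocket far rim/floor',plane(c,(320,137),.022).round(4),plane(c,(320,137),.012).round(4))
for u in [(295,200),(340,200)]: print(plane(c,u,.048).round(4))
for u in [(292,200),(348,200)]: print(plane(c,u,.022).round(4), plane(c,u,.012).round(4))
"; python3 -m inch '[[[-0.008,0.1515,0.001],[0,0,-0.0103]],[[-0.008,0.1515,0.001],[0,0,-0.0103]],[[-0.008,0.1515,0.001],[0,0,-0.0103]],[[-0.008,0.1515,0.001],[0,0,-0.0103]],[[-0.008,0.1515,0.001],[0,0,-0.0103]],[[-0.008,0.1515,0.001],[0,0,-0.0103]],[[-0.008,0.1515,0.001],[0,0,-0.0103]],[[-0.008,0.1515,0.001],[0,0,-0.0103]],[[-0.008,0.1515,0.001],[0,0,-0.0103]],[[-0.008,0.1515,0.001],[0,0,-0.0103]],[[-0.008,0.1515,0.001],[0,0,-0.0103]],[[-0.008,0.1515,0.001],[0,0,-0.0103]]]' -0.3 && python3 -m inch '[[[-0.008,0.1515,0.001],[0,0,-0.0103]],[[-0.008,0.1515,0.001],[0,0,-0.0103]],[[-0.008,0.1515,0.001],[0,0,-0.0103]],[[0,0,0.16],[0,0,0]],[[0,0,0.16],[0,0,0]],[[0,0,0.16],[0,0,0]],[[0,0,0],[0,0,0]],[[0,0,0],[0,0,0]]]' && python3 -c "
from h import *
where(); go((.4945,-.3613,.046),3.6)"
```

```text
[0.6095 0.1925 0.048 ]
[0.512  0.2101 0.048 ]
pocket far rim/floor [0.615  0.1897 0.022 ] [0.6144 0.1897 0.012 ]
[0.5728 0.2174 0.048 ]
[0.5665 0.1828 0.048 ]
[0.5682 0.2221 0.022 ] [0.5663 0.223  0.012 ]
[0.5598 0.1755 0.022 ] [0.5576 0.1751 0.012 ]
t: 11.82
tcp_pos: [0.4945, -0.2486, 0.2438]
eef_rot: [-3.14, -0.023, 0.006]
ft_force: [0.3, 0.2, 0.2]
gripper_width: 0.0553
grasp_force: 0.0
t: 12.48
tcp_pos: [0.4915, -0.3594, 0.1218]
eef_rot: [-3.135, -0.099, 0.01]
ft_force: [-0.3, -0.4, 0.6]
gripper_width: 0.0556
grasp_force: 0.0
12.48 [ 0.4915 -0.3594  0.1218] yaw 3.6 tilt [-0.007  0.004] w 0.0556 F [-0.3 -0.4  0.6] 0.0
n 2 row [0.0066, 0.0048, 0.1516] [-0.0015, 0.0021, -0.0]
```

Post 100 is centred, with an end gap of about 5.5 mm against the nominal 5. Now grasp the 75.

```bash
python3 -m inch '[[[0.008,0.008,0],[0,0,0]],[[0.004,0,0.13],[0,0,0]],[[0,0,0.13],[0,0,0]],[[0,0,0.04],[0,0,0]],[[0,0,0],[0,0,0]],[[0,0,0],[0,0,0]]]' && python3 -c "
from h import *
where(); go((.4945,-.3613,.046),3.6)"
```

```text
t: 12.98
tcp_pos: [0.4983, -0.3636, 0.052]
eef_rot: [3.138, 0.098, 0.004]
ft_force: [0.3, -0.1, 0.1]
gripper_width: 0.0555
grasp_force: 0.0
12.98 [ 0.4983 -0.3636  0.052 ] yaw 3.59 tilt [ 0.002 -0.002] w 0.0555 F [ 0.3 -0.1  0.1] 0.0
n 1 row [-0.0145, -0.0103, 0.0238] [0.0012, -0.0014, -0.0002]
```

```bash
python3 -m inch '[[[-0.0145,-0.01,0.02],[0,0,0]],[[0,0,0.005],[0,0,0]],[[0,0,0],[0,0,0]]]' && python3 -m inch '[[[0,0,0],[0,0,0]],[[0,0,0],[0,0,0]],[[0,0,0],[0,0,0]],[[0,0,0],[0,0,0]],[[0,0,0],[0,0,0]]]' 1 && python3 -c "
from h import *
where()" && python3 -m inch '[[[0,0,-0.05],[0,0,0]],[[0,0,-0.15],[0,0,0]],[[0,0,-0.16],[0,0,0]],[[0,0,-0.16],[0,0,0]],[[0,0,-0.16],[0,0,0]],[[0,0,-0.12],[0,0,0]],[[0,0,0],[0,0,0]]]' && python3 -c "
from h import *
where(); go((.5751,.2675,.245),-10.3)"
```

```text
t: 13.23
tcp_pos: [0.4934, -0.3609, 0.0448]
eef_rot: [3.139, 0.098, 0.002]
ft_force: [-0.6, 0.5, -0.5]
gripper_width: 0.0556
grasp_force: 0.0
t: 13.65
tcp_pos: [0.4939, -0.3612, 0.0448]
eef_rot: [3.139, 0.098, 0.002]
ft_force: [-0.1, 0.5, 5.2]
gripper_width: 0.0349
grasp_force: 61.9
13.65 [ 0.4939 -0.3612  0.0448] yaw 3.57 tilt [ 0.002 -0.001] w 0.0349 F [-0.1  0.5  5.2] 61.90321326255798
t: 14.23
tcp_pos: [0.4964, -0.3626, 0.2522]
eef_rot: [3.132, 0.098, 0.018]
ft_force: [0.6, -1.3, -0.6]
gripper_width: 0.0349
grasp_force: 61.2
14.23 [ 0.4964 -0.3626  0.2522] yaw 3.57 tilt [ 0.012 -0.008] w 0.0349 F [ 0.6 -1.3 -0.6] 61.2070369720459
n 16 row [0.0116, -0.1587, 0.0012] [0.0003, -0.0005, 0.0096]
```

```bash
python3 -m inch '[[[0.0115,-0.159,0.001],[0,0,0.0096]],[[0.0115,-0.159,0.001],[0,0,0.0096]],[[0.0115,-0.159,0.001],[0,0,0.0096]],[[0.0115,-0.159,0.001],[0,0,0.0096]],[[0.0115,-0.159,0.001],[0,0,0.0096]],[[0.0115,-0.159,0.001],[0,0,0.0096]],[[0.0115,-0.159,0.001],[0,0,0.0096]],[[0.0115,-0.159,0.001],[0,0,0.0096]],[[0.0115,-0.159,0.001],[0,0,0.0096]],[[0.0115,-0.159,0.001],[0,0,0.0096]],[[0.0115,-0.159,0.001],[0,0,0.0096]],[[0.0115,-0.159,0.001],[0,0,0.0096]]]' && python3 -m inch '[[[0.0115,-0.159,0.001],[0,0,0.0096]],[[0.0115,-0.159,0.001],[0,0,0.0096]],[[0.0115,-0.159,0.001],[0,0,0.0096]],[[0.0115,-0.159,0.001],[0,0,0.0096]],[[0,0,0.15],[0,0,0]],[[0,0,0.15],[0,0,0]],[[0,0,0.15],[0,0,0]],[[0,0,0.13],[0,0,0]],[[0,0,0],[0,0,0]],[[0,0,0],[0,0,0]],[[0,0,0],[0,0,0]]]' && python3 -c "
from h import *
where(); go((.5751,.2675,.050),-10.3)"
```

```text
t: 15.23
tcp_pos: [0.5365, 0.1167, 0.2404]
eef_rot: [3.135, -0.187, -0.002]
ft_force: [0.6, -1.1, -0.9]
gripper_width: 0.0346
grasp_force: 61.1
t: 16.15
tcp_pos: [0.5722, 0.2715, 0.0965]
eef_rot: [-3.128, 0.28, -0.003]
ft_force: [-0.1, 0.0, -1.0]
gripper_width: 0.0352
grasp_force: 61.1
16.15 [0.5722 0.2715 0.0965] yaw -10.24 tilt [0.002 0.001] w 0.0352 F [-0.1  0.  -1. ] 61.09996676445007
n 2 row [0.0071, 0.0069, 0.093] [-0.0005, -0.0007, 0.0003]
```

```bash
python3 -m inch '[[[0.014,0.014,0.05],[0,0,0]],[[0,0,0.1],[0,0,0]],[[0,0,0],[0,0,0]],[[0,0,0],[0,0,0]]]' && python3 -c "
from h import *
where(); go((.5751,.2675,.0445),-10.3)"
```

```text
t: 16.48
tcp_pos: [0.5738, 0.2661, 0.0573]
eef_rot: [3.128, -0.281, -0.001]
ft_force: [-0.9, -0.1, -1.0]
gripper_width: 0.0349
grasp_force: 61.1
16.48 [0.5738 0.2661 0.0573] yaw -10.27 tilt [-0.001 -0.001] w 0.0349 F [-0.9 -0.1 -1. ] 61.062129735946655
n 1 row [0.0041, -0.0066, 0.0511] [0.0006, 0.0004, 0.0003]
```

```bash
python3 -m inch '[[[0.004,-0.0066,0.0],[0,0,0]],[[0,0,0.02],[0,0,0]],[[0,0,0.016],[0,0,0]],[[0,0,0.01],[0,0,0]],[[0,0,0.006],[0,0,0]],[[0,0,0],[0,0,0]],[[0,0,0],[0,0,0]]]' && python3 -c "
from h import *
where()"
```

```text
t: 17.07
tcp_pos: [0.5752, 0.2683, 0.0448]
eef_rot: [3.129, -0.28, 0.0]
ft_force: [-1.3, -0.8, 4.3]
gripper_width: 0.0347
grasp_force: 61.8
17.07 [0.5752 0.2683 0.0448] yaw -10.24 tilt [ 0. -0.] w 0.0347 F [-1.3 -0.8  4.3] 61.80981516838074
```

```bash
python3 -m inch '[[[0,0,0],[0,0,0]],[[0,0,0],[0,0,0]],[[0,0,0],[0,0,0]],[[0,0,-0.05],[0,0,0]],[[0,0,-0.15],[0,0,0]],[[0,0,-0.16],[0,0,0]],[[0,0,-0.16],[0,0,0]],[[0,0,-0.16],[0,0,0]],[[0,0,-0.14],[0,0,0]],[[0,0,0],[0,0,0]]]' -0.12 && python3 -c "
from h import *
where(); go((.4898,-.2959,.245),3.6)"
```

```text
t: 17.9
tcp_pos: [0.5789, 0.2708, 0.2593]
eef_rot: [-3.12, 0.28, -0.022]
ft_force: [0.3, 1.2, -0.2]
gripper_width: 0.0477
grasp_force: 0.0
17.9 [0.5789 0.2708 0.2593] yaw -10.25 tilt [0.015 0.007] w 0.0477 F [ 0.3  1.2 -0.2] 0.0
n 15 row [-0.0138, 0.1528, 0.003] [-0.0003, -0.0006, -0.0103]
```

```bash
python3 -m inch '[[[-0.0138,0.152,0.002],[0,0,-0.0103]],[[-0.0138,0.152,0.002],[0,0,-0.0103]],[[-0.0138,0.152,0.002],[0,0,-0.0103]],[[-0.0138,0.152,0.002],[0,0,-0.0103]],[[-0.0138,0.152,0.002],[0,0,-0.0103]],[[-0.0138,0.152,0.002],[0,0,-0.0103]],[[-0.0138,0.152,0.002],[0,0,-0.0103]],[[-0.0138,0.152,0.002],[0,0,-0.0103]],[[-0.0138,0.152,0.002],[0,0,-0.0103]],[[-0.0138,0.152,0.002],[0,0,-0.0103]],[[-0.0138,0.152,0.002],[0,0,-0.0103]],[[-0.0138,0.152,0.002],[0,0,-0.0103]]]' -0.3 && python3 -m inch '[[[-0.0138,0.152,0.002],[0,0,-0.0103]],[[-0.0138,0.152,0.002],[0,0,-0.0103]],[[-0.0138,0.152,0.002],[0,0,-0.0103]],[[0,0,0.16],[0,0,0]],[[0,0,0.16],[0,0,0]],[[0,0,0.16],[0,0,0]],[[0,0,0],[0,0,0]],[[0,0,0],[0,0,0]],[[0,0,0],[0,0,0]]]' && python3 -c "
from h import *
where(); s=bot.get_state(); c=cam('wrist',s); im=bot.camera('wrist'); cv2.imwrite('pics/w7.png',im)
y=np.radians(3.6); u=np.array([np.cos(y),np.sin(y),0])
for k in (.025,-.025): print(proj(c,np.array([.4898,-.2959,.048])+k*u))
for k in (.0625,-.0625): print(proj(c,np.array([.4858,-.230,.048])+k*u))
go((.4898,-.2959,.0455),3.6)"
```

```text
t: 18.9
tcp_pos: [0.4926, -0.1833, 0.244]
eef_rot: [3.141, 0.026, 0.002]
ft_force: [0.2, 0.9, 0.3]
gripper_width: 0.0554
grasp_force: 0.0
t: 19.65
tcp_pos: [0.488, -0.2964, 0.1241]
eef_rot: [3.138, 0.101, 0.005]
ft_force: [0.0, -0.1, 1.7]
gripper_width: 0.0555
grasp_force: 0.0
19.65 [ 0.488  -0.2964  0.1241] yaw 3.68 tilt [ 0.003 -0.002] w 0.0555 F [ 0.  -0.1  1.7] 0.0
[315.36169138 214.74938279]
[315.23327517 308.69889397]
[171.34329992 134.572217  ]
[193.67181422 371.24752788]
n 2 row [0.0019, -0.0018, 0.1587] [0.0009, -0.0015, 0.0005]
```

View pics/w7.png

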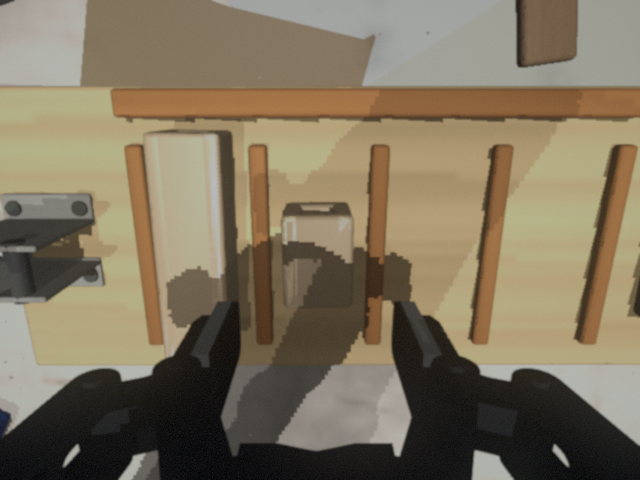

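Post 50's top face is at rows 215–307, centred at column 318, within 2 mm of the prediction. Post 125's far edge is at row 132, columns 146–220, so it sits about 5 mm further to −y than assumed. I'll grasp the 50.

```bash
python3 -m inch '[[[0.005,0,0.1],[0,0,0]],[[0,0,0.12],[0,0,0]],[[0,0,0.07],[0,0,0]],[[0,0,0],[0,0,0]],[[0,0,0],[0,0,0]]]' && python3 -c "
from h import *
where(); go((.4898,-.2964,.0455),3.6)"
```

```text
t: 20.12
tcp_pos: [0.489, -0.2963, 0.0511]
eef_rot: [3.139, 0.101, 0.004]
ft_force: [-0.5, -0.1, 0.4]
gripper_width: 0.0557
grasp_force: 0.0
20.12 [ 0.489  -0.2963  0.0511] yaw 3.67 tilt [ 0.002 -0.001] w 0.0557 F [-0.5 -0.1  0.4] 0.0
n 1 row [0.0031, 0.0004, 0.0223] [0.001, -0.0014, 0.0008]
```

```bash
python3 -m inch '[[[0.003,0,0.022],[0,0,0]],[[0,0,0],[0,0,0]],[[0,0,0],[0,0,0]]]' && python3 -m inch '[[[0,0,0],[0,0,0]],[[0,0,0],[0,0,0]],[[0,0,0],[0,0,0]],[[0,0,0],[0,0,0]],[[0,0,0],[0,0,0]]]' 1 && python3 -m inch '[[[0,0,-0.05],[0,0,0]],[[0,0,-0.15],[0,0,0]],[[0,0,-0.16],[0,0,0]],[[0,0,-0.16],[0,0,0]],[[0,0,-0.16],[0,0,0]],[[0,0,-0.12],[0,0,0]],[[0,0,0],[0,0,0]]]' && python3 -c "
from h import *
where(); go((.5515,.1375,.245),-10.3)"
```

```text
t: 20.37
tcp_pos: [0.4895, -0.2962, 0.0452]
eef_rot: [3.139, 0.1, 0.004]
ft_force: [-0.4, 0.5, -0.5]
gripper_width: 0.0554
grasp_force: 0.0
t: 20.78
tcp_pos: [0.4893, -0.2962, 0.0448]
eef_rot: [3.139, 0.1, 0.003]
ft_force: [-0.8, -0.4, 5.7]
gripper_width: 0.0345
grasp_force: 61.2
t: 21.37
tcp_pos: [0.4918, -0.2975, 0.2519]
eef_rot: [3.133, 0.1, 0.019]
ft_force: [0.8, 0.4, -1.1]
gripper_width: 0.0351
grasp_force: 60.5
21.37 [ 0.4918 -0.2975  0.2519] yaw 3.65 tilt [ 0.012 -0.007] w 0.0351 F [ 0.8  0.4 -1.1] 60.48032999038696
n 11 row [0.0143, -0.1594, 0.002] [0.0003, -0.0007, 0.0141]
```

```bash
python3 -m inch '[[[0.0143,-0.159,0.001],[0,0,0.0141]],[[0.0143,-0.159,0.001],[0,0,0.0141]],[[0.0143,-0.159,0.001],[0,0,0.0141]],[[0.0143,-0.159,0.001],[0,0,0.0141]],[[0.0143,-0.159,0.001],[0,0,0.0141]],[[0.0143,-0.159,0.001],[0,0,0.0141]],[[0.0143,-0.159,0.001],[0,0,0.0141]],[[0.0143,-0.159,0.001],[0,0,0.0141]],[[0.0143,-0.159,0.001],[0,0,0.0141]],[[0.0143,-0.159,0.001],[0,0,0.0141]],[[0.0143,-0.159,0.001],[0,0,0.0141]],[[0,0,0],[0,0,0]]]' && python3 -m inch '[[[0,0,0.15],[0,0,0]],[[0,0,0.15],[0,0,0]],[[0,0,0.15],[0,0,0]],[[0,0,0.13],[0,0,0]],[[0,0,0],[0,0,0]],[[0,0,0],[0,0,0]],[[0,0,0],[0,0,0]]]' && python3 -c "
from h import *
where(); go((.5515,.1375,.057),-10.3)"
```

```text
t: 22.37
tcp_pos: [0.5474, 0.1491, 0.241]
eef_rot: [-3.123, 0.262, 0.0]
ft_force: [-0.4, 2.3, -0.5]
gripper_width: 0.0348
grasp_force: 60.5
t: 22.95
tcp_pos: [0.5493, 0.1385, 0.0977]
eef_rot: [-3.128, 0.282, -0.004]
ft_force: [0.8, 0.8, -1.2]
gripper_width: 0.0348
grasp_force: 60.5
22.95 [0.5493 0.1385 0.0977] yaw -10.3 tilt [0.003 0.001] w 0.0348 F [ 0.8  0.8 -1.2] 60.53882360458374
n 2 row [0.0046, 0.0012, 0.0814] [-0.0004, -0.0007, 0.0]
```

```bash
python3 -m inch '[[[0.009,0.002,0.06],[0,0,0]],[[0,0,0.1],[0,0,0]],[[0,0,0],[0,0,0]],[[0,0,0],[0,0,0]]]' && python3 -c "
from h import *
where(); go((.5515,.1375,.0445),-10.3)"
```

```text
t: 23.28
tcp_pos: [0.5507, 0.1373, 0.0574]
eef_rot: [-3.129, 0.282, -0.002]
ft_force: [0.1, 0.5, -0.5]
gripper_width: 0.0344
grasp_force: 60.6
23.28 [0.5507 0.1373 0.0574] yaw -10.3 tilt [0.001 0.   ] w 0.0344 F [ 0.1  0.5 -0.5] 60.57440400123596
n 1 row [0.0028, -0.0013, 0.0515] [-0.0001, -0.0006, -0.0]
```

```bash
python3 -m inch '[[[0.002,-0.001,0.0],[0,0,0]],[[0,0,0.02],[0,0,0]],[[0,0,0.016],[0,0,0]],[[0,0,0.01],[0,0,0]],[[0,0,0.006],[0,0,0]],[[0,0,0],[0,0,0]],[[0,0,0],[0,0,0]]]' && python3 -c "
from h import *
where()"
```

```text
t: 23.87
tcp_pos: [0.5511, 0.1375, 0.0448]
eef_rot: [3.128, -0.282, 0.001]
ft_force: [-3.7, -1.2, 12.3]
gripper_width: 0.0351
grasp_force: 62.2
23.87 [0.5511 0.1375 0.0448] yaw -10.3 tilt [ 0.001 -0.001] w 0.0351 F [-3.7 -1.2 12.3] 62.20127463340759
```

```bash
python3 -m inch '[[[0,0,0],[0,0,0]],[[0,0,0],[0,0,0]],[[0,0,0],[0,0,0]],[[0,0,-0.05],[0,0,0]],[[0,0,-0.15],[0,0,0]],[[0,0,-0.16],[0,0,0]],[[0,0,-0.16],[0,0,0]],[[0,0,-0.16],[0,0,0]],[[0,0,-0.14],[0,0,0]],[[0,0,0],[0,0,0]]]' -0.12 && python3 -c "
from h import *
where(); go((.4858,-.236,.245),3.6)"
```

```text
t: 24.7
tcp_pos: [0.5549, 0.1392, 0.2571]
eef_rot: [-3.124, 0.281, -0.023]
ft_force: [0.7, 0.3, 0.3]
gripper_width: 0.0479
grasp_force: 0.0
24.7 [0.5549 0.1392 0.2571] yaw -10.3 tilt [0.015 0.004] w 0.0479 F [0.7 0.3 0.3] 0.0
n 10 row [-0.0171, 0.152, 0.0042] [-0.0003, -0.0009, -0.0154]
```

```bash
python3 -m inch '[[[-0.017,0.151,0.003],[0,0,-0.0154]],[[-0.017,0.151,0.003],[0,0,-0.0154]],[[-0.017,0.151,0.003],[0,0,-0.0154]],[[-0.017,0.151,0.003],[0,0,-0.0154]],[[-0.017,0.151,0.003],[0,0,-0.0154]],[[-0.017,0.151,0.003],[0,0,-0.0154]],[[-0.017,0.151,0.003],[0,0,-0.0154]],[[-0.017,0.151,0.003],[0,0,-0.0154]],[[-0.017,0.151,0.003],[0,0,-0.0154]],[[-0.017,0.151,0.003],[0,0,-0.0154]],[[0,0,0],[0,0,0]],[[0,0,0],[0,0,0]]]' -0.36 && python3 -m inch '[[[0,0,0],[0,0,0]]]' && python3 -c "
from h import *
where(); s=bot.get_state(); c=cam('wrist',s); im=bot.camera('wrist'); cv2.imwrite('pics/w8.png',im)
y=np.radians(3.6); u=np.array([np.cos(y),np.sin(y),0])
for k in (.0625,-.0625): print(proj(c,np.array([.4855,-.234,.048])+k*u))
t=bot.camera('top'); cv2.imwrite('pics/top8.png',t)
"
```

```text
t: 25.7
tcp_pos: [0.4808, -0.2379, 0.2406]
eef_rot: [3.14, 0.089, -0.0]
ft_force: [1.2, 0.3, -0.0]
gripper_width: 0.0578
grasp_force: 0.0
t: 25.78
tcp_pos: [0.4818, -0.2345, 0.2406]
eef_rot: [-3.139, -0.098, -0.0]
ft_force: [0.4, 0.6, 0.6]
gripper_width: 0.0578
grasp_force: 0.0
25.78 [ 0.4818 -0.2345  0.2406] yaw 3.56 tilt [0.    0.001] w 0.0578 F [0.4 0.6 0.6] 0.0
[315.69544723 123.16687368]
[315.7807786 283.764243 ]
```

View pics/w8.png

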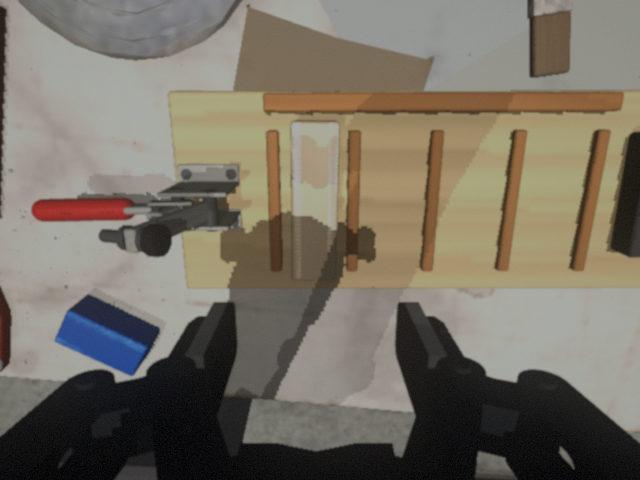

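The picture shows post 125 at columns 292–339, rows 121–280, about 2 mm further in x than predicted, with the clamp laid open beside it. I'll use (0.487, −0.234).

```bash
python3 -m inch '[[[0.02,0,0.12],[0,0,0]],[[0,0,0.15],[0,0,0]],[[0,0,0.15],[0,0,0]],[[0,0,0.15],[0,0,0]],[[0,0,0.12],[0,0,0]],[[0,0,0],[0,0,0]],[[0,0,0],[0,0,0]],[[0,0,0],[0,0,0]]]' && python3 -c "
from h import *
where(); go((.487,-.234,.0455),3.6)"
```

```text
t: 26.55
tcp_pos: [0.4885, -0.2346, 0.0698]
eef_rot: [3.139, 0.1, 0.005]
ft_force: [-0.3, 0.0, 0.3]
gripper_width: 0.0584
grasp_force: 0.0
26.55 [ 0.4885 -0.2346  0.0698] yaw 3.65 tilt [ 0.003 -0.001] w 0.0584 F [-0.3  0.   0.3] 0.0
n 1 row [-0.0062, -0.0028, 0.0971] [0.0007, -0.0018, 0.0005]
```

```bash
python3 -m inch '[[[-0.006,-0.003,0.03],[0,0,0]],[[0,0,0.05],[0,0,0]],[[0,0,0.017],[0,0,0]],[[0,0,0],[0,0,0]],[[0,0,0],[0,0,0]]]' && python3 -m inch '[[[0,0,0],[0,0,0]],[[0,0,0],[0,0,0]],[[0,0,0],[0,0,0]],[[0,0,0],[0,0,0]],[[0,0,0],[0,0,0]]]' 1 && python3 -m inch '[[[0,0,-0.05],[0,0,0]],[[0,0,-0.15],[0,0,0]],[[0,0,-0.16],[0,0,0]],[[0,0,-0.16],[0,0,0]],[[0,0,-0.16],[0,0,0]],[[0,0,-0.14],[0,0,0]],[[0,0,0],[0,0,0]]]' && python3 -c "
from h import *
where(); go((.5398,.0725,.25),-10.3)"
```

```text
t: 26.97
tcp_pos: [0.4857, -0.2345, 0.0445]
eef_rot: [3.139, 0.098, 0.002]
ft_force: [-0.1, -0.7, -0.0]
gripper_width: 0.058
grasp_force: 0.0
t: 27.38
tcp_pos: [0.4861, -0.2345, 0.0448]
eef_rot: [3.139, 0.097, 0.003]
ft_force: [-1.2, 0.8, 5.3]
gripper_width: 0.0351
grasp_force: 61.7
t: 27.97
tcp_pos: [0.4891, -0.2359, 0.2564]
eef_rot: [3.134, 0.097, 0.02]
ft_force: [1.7, -0.9, -2.3]
gripper_width: 0.0347
grasp_force: 61.1
27.97 [ 0.4891 -0.2359  0.2564] yaw 3.55 tilt [ 0.013 -0.006] w 0.0347 F [ 1.7 -0.9 -2.3] 61.08806848526001
n 8 row [0.0186, -0.1555, 0.0028] [0.0004, -0.0011, 0.0192]
```

```bash
python3 -m inch '[[[0.0185,-0.155,0.002],[0,0,0.0192]],[[0.0185,-0.155,0.002],[0,0,0.0192]],[[0.0185,-0.155,0.002],[0,0,0.0192]],[[0.0185,-0.155,0.002],[0,0,0.0192]],[[0.0185,-0.155,0.002],[0,0,0.0192]],[[0.0185,-0.155,0.002],[0,0,0.0192]],[[0.0185,-0.155,0.002],[0,0,0.0192]],[[0.0185,-0.155,0.002],[0,0,0.0192]],[[0,0,0],[0,0,0]],[[0,0,0],[0,0,0]],[[0,0,0],[0,0,0]]]' && python3 -c "
from h import *
where(); s=bot.get_state(); c=cam('wrist',s); im=bot.camera('wrist'); cv2.imwrite('pics/w9.png',im)
m=bot.camera_model('wrist'); H=np.linalg.inv(np.array(m['hand_eye'])); K=np.array(m['intrinsics'])
for x in (.0575,.0625,.0675):
  q=K@(H@[x,0,-.0032,1])[:3]; print(x,q[:2]/q[2])
go((.5398,.0725,.057),-10.3)"
```

```text
t: 28.88
tcp_pos: [0.5347, 0.0724, 0.2434]
eef_rot: [3.128, -0.28, -0.003]
ft_force: [-0.5, 0.5, -2.2]
gripper_width: 0.0345
grasp_force: 61.2
28.88 [0.5347 0.0724 0.2434] yaw -10.23 tilt [-0.002 -0.001] w 0.0345 F [-0.5  0.5 -2.2] 61.215773820877075
0.0575 [317.56725311 174.05505314]
0.0625 [317.59230537 156.15343458]
0.0675 [317.61798302 137.8049366 ]
n 5 row [0.0039, -0.0017, 0.1493] [0.0002, 0.0002, -0.0001]
```

View pics/w9.png

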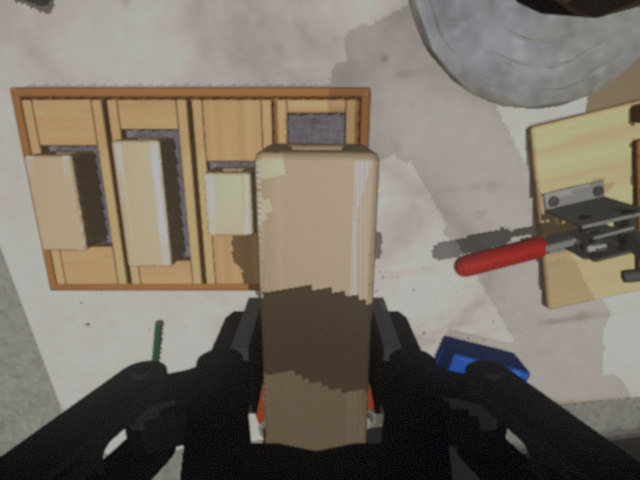

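The held post's far edge at row ~152 puts it about 1 mm forward in the jaws. The other three lie in their pockets at (58,200), (145,202) and (230,203). Lower the 125.

```bash
python3 -m inch '[[[0.016,-0.004,0.14],[0,0,0]],[[0,0,0.15],[0,0,0]],[[0,0,0.15],[0,0,0]],[[0,0,0.12],[0,0,0]],[[0,0,0.12],[0,0,0]],[[0,0,0.02],[0,0,0]],[[0,0,0],[0,0,0]],[[0,0,0],[0,0,0]],[[0,0,0],[0,0,0]]]' && python3 -c "
from h import *
where(); go((.539,.0726,.0445),-10.3)"
```

```text
t: 29.68
tcp_pos: [0.5416, 0.0731, 0.0719]
eef_rot: [-3.128, 0.283, -0.007]
ft_force: [-0.9, 0.3, -2.8]
gripper_width: 0.0346
grasp_force: 61.2
29.68 [0.5416 0.0731 0.0719] yaw -10.32 tilt [0.004 0.   ] w 0.0346 F [-0.9  0.3 -2.8] 61.19348645210266
n 1 row [-0.0101, 0.0041, 0.1095] [-0.0007, -0.0027, -0.0002]
```

```bash
python3 -m inch '[[[-0.008,0.002,0.05],[0,0,0]],[[0,0,0],[0,0,0]],[[0,0,0],[0,0,0]]]' && python3 -c "
from h import *
where(); go((.539,.0726,.0445),-10.3)"
```

```text
t: 29.93
tcp_pos: [0.5381, 0.0732, 0.0584]
eef_rot: [3.129, -0.281, 0.002]
ft_force: [0.1, 0.2, -2.1]
gripper_width: 0.0347
grasp_force: 61.2
29.93 [0.5381 0.0732 0.0584] yaw -10.27 tilt [ 0.001 -0.   ] w 0.0347 F [ 0.1  0.2 -2.1] 61.22348427772522
n 1 row [0.0039, 0.0015, 0.0557] [-0.0001, -0.0009, 0.0003]
```

```bash
python3 -m inch '[[[0.003,0.001,0.01],[0,0,0]],[[0,0,0.016],[0,0,0]],[[0,0,0.016],[0,0,0]],[[0,0,0.01],[0,0,0]],[[0,0,0.004],[0,0,0]],[[0,0,0],[0,0,0]],[[0,0,0],[0,0,0]]]' && python3 -c "
from h import *
where()"
```

```text
t: 30.52
tcp_pos: [0.5384, 0.0728, 0.0448]
eef_rot: [3.128, -0.281, 0.0]
ft_force: [-4.1, -0.7, 11.2]
gripper_width: 0.035
grasp_force: 63.1
30.52 [0.5384 0.0728 0.0448] yaw -10.27 tilt [-0.    -0.001] w 0.035 F [-4.1 -0.7 11.2] 63.05953502655029
```

Seated at its grip height. Release and lift, then shift along +y so the camera has a clear view of the rack.

```bash
python3 -m inch '[[[0,0,0],[0,0,0]],[[0,0,0],[0,0,0]],[[0,0,0],[0,0,0]],[[0,0,-0.05],[0,0,0]],[[0,0,-0.15],[0,0,0]],[[0,0,-0.16],[0,0,0]],[[0,0,-0.16],[0,0,0]],[[0,-0.1,-0.16],[0,0,0]],[[0,-0.15,-0.1],[0,0,0]],[[0,-0.15,0],[0,0,0]],[[0,0,0],[0,0,0]],[[0,0,0],[0,0,0]]]' -0.12 && python3 -m inch '[[[0,0,0],[0,0,0]],[[0,0,0],[0,0,0]]]' && python3 -c "
from h import *
import pickle
where(); s=bot.get_state(); c=cam('wrist',s); im=bot.camera('wrist'); cv2.imwrite('pics/w10.png',im); pickle.dump(c,open('w10.pkl','wb'))"
```

```text
t: 31.52
tcp_pos: [0.5547, 0.1688, 0.2328]
eef_rot: [-3.128, 0.272, -0.002]
ft_force: [0.2, -0.5, -0.4]
gripper_width: 0.0477
grasp_force: 0.0
t: 31.68
tcp_pos: [0.5548, 0.1638, 0.2312]
eef_rot: [3.127, -0.284, -0.001]
ft_force: [0.3, 0.2, 0.5]
gripper_width: 0.048
grasp_force: 0.0
31.68 [0.5548 0.1638 0.2312] yaw -10.37 tilt [-0.001 -0.002] w 0.048 F [0.3 0.2 0.5] 0.0
```

View pics/w10.png

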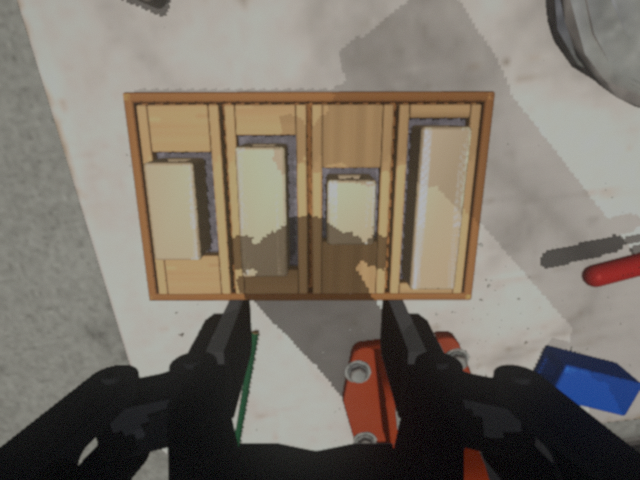

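All four posts lie flat in their own pockets: the 75 at (173,212), the 100 at (263,210), the 50 at (352,212) and the 125 at (440,208). A quick numerical check of centring.

```bash
python3 - <<'E'
from h import *
import pickle
c=pickle.load(open("w10.pkl","rb")); y=np.radians(-10.3); u=np.array([np.cos(y),np.sin(y)]); v=np.array([-u[1],u[0]])
P={75:([(145,163),(195,163),(200,260),(153,260)],(180,152)),100:([(238,145),(287,145),(285,275),(243,275)],(262,136)),50:([(328,180),(376,180),(372,243),(328,243)],(352,167)),125:([(421,127),(470,127),(457,290),(413,290)],(440,118))}
C={50:(551.5,137.5),100:(563.3,202.4),75:(575.1,267.3),125:(539.7,72.6)}
for L,(k,r) in P.items():
    q=np.array([plane(c,p,.048)[:2]*1000 for p in k]); m=q.mean(0); d=m-C[L]
    far=plane(c,r,.018)[:2]*1000
    print(L,m.round(1),"along",(d@u).round(1),"across",(d@v).round(1),"far gap",((far-q[:2].mean(0))@u).round(1),"len",((q[:2].mean(0)-q[2:].mean(0))@u).round(1))
E
```

```text
75 [575.5 267.5] along 0.4 across 0.3 far gap 5.0 len 73.9
100 [563.6 201.8] along 0.4 across -0.5 far gap 4.5 len 98.9
50 [552.4 137.6] along 0.9 across 0.2 far gap 5.6 len 48.0
125 [539.7  72.6] along -0.0 across -0.0 far gap 5.6 len 124.1
```

All four are within about 1 mm. The clamp is still open and the arm is clear, so I'll hand in.

```bash
python3 -c "
from workcell import bot
print(bot.close_job())"
```

```text
the job is handed in; nothing more can be done
None
```

The clamp was swung open, all four posts lie flat in their own cradles within about 1 mm of centre by the wrist camera, and I handed the job in at about 32 s; no verdict came back.

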